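Rock the angle gauge to its mark on a humped stud

TASK

Swing the work lamp's arm well clear of the stud block, to the left as the robot sees it. Then take the angle gauge from the joist offcut by its black grip, set it upright and square on the middle of the sprung stud's rounded hump with the dial still facing away from the robot, and rock it there, resting lightly on the hump, until the swinging pointer settles on the red mark. Finish while holding it there: do not let go.

Things in the scene. Friction and masses are not known exactly. Their poses are not given: they have to be found in the camera images.
- gauge: Loose angle gauge, about 0.3 to 0.45 kg, at first on the offcut. Origin: centre of its flat underside; z up, x out of the dial face (world +x roughly), y along the base. Base bar 36 x 100 x 12 mm (x, y, z). Blue round body 100 mm across, x from -10 to +6 mm, centred 62 mm above the underside, white dial on its +x face. Black rubber grip block 26 x 26 mm on top, 110 to 158 mm up; pinch it along x or y.
- gauge_grip (a point): Middle of the black grip block, 138 mm above the gauge's underside; same axes as gauge.
- gauge_foot (a point): Centre of the gauge's flat underside (the same point as gauge).
- pointer (a joint): Black needle pivoted at the dial's centre, brass bob below: gravity keeps it upright however the gauge leans; it swings about a second after a move. Value: angle from the gauge's z, 0 with the gauge upright; positive clockwise seen facing the dial (tip towards the gauge's +y). Leaning the gauge's top towards its own -y by an angle makes it grow by that angle.
- marker (a joint): Red mark 6.5 mm wide on the dial, 32 to 46 mm from the pivot, clamped at another angle each time (0.12 to 0.40 rad, on the +y side of the gauge's z); it does not move on the gauge. Same sense as pointer: the pointer is on the mark when both are equal, i.e. when the gauge's top leans by this angle towards its own -y.
- stud: Pale stud offcut, 90 (x) x 140 (y) x 40 mm, with a rounded hump across the middle of its top: part of a cylinder of 30 mm radius, axis along the stud's x, 38 mm above the underside. It rides level on springs in a low grey cradle fixed to the bench (106 x 156 x 30 mm): it only moves straight down, about 1 mm per 1.5 N, 12 mm at most (18 N). Origin: centre of the underside, 14 mm above the bench.
- hump_top (a point): Middle of the hump's crest, 82 mm above the bench when unloaded, 68 mm above the stud's underside; axes as stud. The gauge set square has its x along the stud's x (dial to +x) and its underside's centre here. Its flat base rolls on the hump as it rocks and can lean over 0.5 rad before a base end meets the stud's top.
- offcut: Joist offcut, fixed to the bench, 95 (x) x 140 (y) x 45 mm high, darker wood, flat top; origin at the centre of the underside.
- lamp_arm (a joint): Swing of the lamp arm about its vertical post, rad: 0 when it points along the post's -x (towards the robot, over the stud), growing as the arm's end goes to the robot's left (+y); stops at -0.5 and 1.5. It is out of the way from 0.85 (about 50 degrees). Stiff hinge (0.12 N m): it stays where it is left.
- lamp_peg (a point): The upright black peg on the yellow lamp head, 14 mm diameter, from 184 to 235 mm above the bench, 200 mm from the hinge; this point is 209 mm above the bench. The head under it is a cone-shaped shade 84 mm across, underside 161 mm above the bench.
- lamp_hinge (a point): On the lamp arm's vertical hinge axis, 175 mm above the bench, at the top of the post (18 mm diameter, arm hub to 187 mm); foot 90 mm diameter.
- tape_roll: Bystander: roll of green tape lying flat, 90 mm diameter, 45 mm high; leave alone. Origin at the centre of the underside.
- screw_jar: Bystander: glass jar of screws with orange lid, 60 mm diameter, 80 mm high; leave alone. Origin at the centre of the underside.
- screwdriver: Bystander: red-handled screwdriver lying on the bench, along its own x; leave alone.
- pointer_tip (a point): Point on the needle 40 mm from its pivot, z along the needle towards its tip.
- mark_tip (a point): Point on the red mark 40 mm from the pivot, z pointing outwards from the pivot through the mark.
Mind the look-alikes: they are no part of the job. Leave any blue or orange look-alike of the part that bears stud alone.

How it is judged (in metres and radians):
On the way, in this order (a step that is already met when the one before it is completed fails the run):
1. the lamp arm is swung clear to the left, the gauge still standing on the offcut (value of joint lamp_arm above 0.85 rad and contact force between gauge and offcut above 0.3 N), for 0.2 s.
2. the held gauge stands upright on the middle of the stud's hump (value of joint lamp_arm above 0.85 rad and x of gauge_foot in the frame of hump_top between -0.02 and 0.02 m and y of gauge_foot in the frame of hump_top between -0.016 and 0.016 m and angle between the x axis of gauge and the x axis of stud, either way round below 0.2 rad and x of lamp_hinge in the frame of gauge above 0 m and contact force between gauge and stud between 0.4 and 25 N and contact force between the fingers and gauge above 1 N and contact force between gauge and offcut below 0.1 N and angle between gauge's own z axis and vertical below 0.07 rad), for 0.2 s.
3. rocked on the hump, the pointer has settled on the red mark (value of joint lamp_arm above 0.85 rad and x of gauge_foot in the frame of hump_top between -0.02 and 0.02 m and y of gauge_foot in the frame of hump_top between -0.016 and 0.016 m and angle between the x axis of gauge and the x axis of stud, either way round below 0.2 rad and x of lamp_hinge in the frame of gauge above 0 m and contact force between gauge and stud between 0.4 and 25 N and contact force between the fingers and gauge above 1 N and contact force between gauge and offcut below 0.1 N and velocity of joint pointer between -0.25 and 0.25 rad/s and angle between the z axis of pointer_tip and the z axis of mark_tip, either way round below 0.045 rad), for 0.4 s.
At the end, for the whole second after the job is handed in: Lamp arm past 0.85 rad; gauge held (over 1 N), resting on the stud (0.4 to 25 N), off the offcut, its foot within 20 mm along and 16 mm across of the hump's middle, square within 0.2 rad, dial to the lamp post; pointer at rest (under 0.25 rad/s) within 0.045 rad of the red mark (all of step 3); the arm keeps its last pose, push and grip.
It fails at once if a bystander is moved more than 25 mm (distance of any of tape_roll, screw_jar, screwdriver from where it was at the start of the episode above 0.025 m).
It fails at once if the gauge is dropped to the bench or tipped over (height (world z) of gauge_foot below 0.03 m or angle between gauge's own z axis and vertical above 0.8 rad).
It fails at once if the gauge is rammed on the stud (over 45 N) (contact force between gauge and stud above 45 N).
It also fails if it takes over 61 s, if anything falls off the work surface, if the arm or the gripper's body presses on something with over 40 N, if the wrist force passes 120 N, or if a joint passes its speed limit or range.

ROBOT

A 6-joint arm with a two-finger parallel gripper is mounted at the origin on the work surface. World frame = base frame: x ahead of the robot, y to its left, z up, the work surface at z = 0. Lengths are in m, angles in degrees, forces in N, time in s.
With the tool pointing down it reaches from about 0.25 to 0.775 m from the base axis. Payload 4 kg.
Tool frame: the origin (TCP) lies at the very end of the fingers, on their centre line; the grasp point (between the pads) lies 19 mm behind it (grip_point_offset is the distance from the TCP to the grasp point, in m); z points along the fingers, y is the line along which they close (so a half turn about z gives the same grasp; the last joint's range is limited). The gripper opens to 94 mm and grips with 3 to 60 N. Pads are 16 mm wide; open, the fingers measure 119 mm over their backs; the gripper's body (75 mm by 177 mm) begins 78 mm behind the grasp point.
Start: joints at [-81.194, 4.996, 78.535, -0, 96.463, -5.907], TCP at [0.14, -0.532, 0.206] pointing down, gripper open.
Joint ranges: [-177.83, 177.83], [-43.37, 116.18], [15.69, 146.23], [-61.86, 241.86], [9.47, 152.12], [-147.06, 147.06]. Speed limits (degrees/s): [159.86, 159.86, 180, 180, 180, 180].

INTERFACE

Orientations are given as a 3x3 rotation matrix whose columns are the frame's x, y, z axes.
In Python, from cell import move_ptp, move_linear, set_joints, ungrasp, close, sleep, ik, read_camera, camera_info, Unreachable, close_job, current_time_s, current_q, current_qvel, current_joint_efforts, current_eef_pos, current_tcp_rot, current_force, current_torque, current_opening, current_grip_force, grip_point_offset gives the robot as it stands. Calls block until the motion is done:
- move_ptp(position, orientation): joint-space move of the TCP to a pose.
- move_linear(position, feed=0.15, attitude=None): straight line of the TCP; attitude=None keeps the orientation; feed is the mean speed in m/s.
- set_joints(angles): joint-space move.
- ungrasp() and close(grasp_force=None): open the fingers fully, or close them until they stop; grasp_force is the grip in N (None keeps the last).
- sleep(seconds).
- ik(position, orientation): joint angles nearest the present ones, or None.
- read_camera(name): name is "scene" or "top"; returns the picture (420x560x3 uint8, red, green, blue); there is no depth.
- camera_info(name): a dict with "mtx" (3x3 intrinsics, pixels), "cam_to_world" (4x4, takes a point from camera to world coordinates). Camera axes: x right, y up, looking along -z (the intrinsics and any distortion apply to the point x, -y, -z); pixel columns grow to the right and rows downward; lengths in m; the calibration is good to about 2 mm. A picture is of the moment at which its call begins. camera_info takes no time and is no camera call.
A pose or a line that the arm cannot do raises Unreachable and nothing moves.
- close_job(): hands the job in; it is judged then, once.
Readings, each from a call of its own:
- current_time_s(): time.
- current_q(): joint angles.
- current_qvel(): joint speeds.
- current_joint_efforts(): joint torques, N m.
- current_eef_pos(): TCP position.
- current_tcp_rot(): TCP orientation.
- current_force(): force on the tool from outside, world axes, zero at the start.
- current_torque(): the same for the moment, N m.
- current_opening(): opening from 0.0 (shut) to 1.0 (fully open).
- current_grip_force(): force on a finger pad.
Only numpy, scipy, OpenCV 4.12 (cv2) and the standard library are available. Lean on these libraries where they do the work, as an engineer would, in place of code of your own. Each camera call takes 0.05 s, during which the arm holds its last target. There are 200 camera calls.

## Working session

There is one attempt and no reset: what is moved stays moved. The work goes in short steps, each a Python script; the robot and the scene stay as the last script left them, time stands still between calls to the robot, and variables do not carry over. Pictures are saved under pics/ and viewed, at most 10 in all, crops included, and the job is handed in when it is done.

```bash
mkdir -p pics; ls
python3 - <<'E'
from cell import *
import cv2,numpy as np
for n in("scene","top"):
    im=read_camera(n); cv2.imwrite(f"pics/{n}0.png",cv2.cvtColor(im,cv2.COLOR_RGB2BGR))
    c=camera_info(n); print(n,{k:np.round(np.array(v),4).tolist() if not isinstance(v,str) else v for k,v in c.items()})
print(current_time_s(),grip_point_offset, current_tcp_rot())
E
```

```text
pics
scene {'mtx': [[382.9691, 0.0, 279.6567], [0.0, 382.9691, 213.1178], [0.0, 0.0, 1.0]], 'cam_to_world': [[0.6959, -0.5734, 0.4323, 0.9414], [0.7181, 0.5548, -0.42, -0.3872], [0.001, 0.6028, 0.7979, 0.8646], [0.0, 0.0, 0.0, 1.0]]}
top {'mtx': [[391.435, 0.0, 277.3971], [0.0, 391.435, 204.4909], [0.0, 0.0, 1.0]], 'cam_to_world': [[0.0253, 0.9888, -0.1474, 0.4247], [-0.9997, 0.0262, 0.0038, 0.0219], [0.0076, 0.1473, 0.9891, 1.0324], [0.0, 0.0, 0.0, 1.0]]}
0.1 0.0188 [[ 9.67215292e-01  2.53957634e-01 -3.14530797e-04]
 [ 2.53957765e-01 -9.67213435e-01  1.90374071e-03]
 [ 1.79251073e-04 -1.92120466e-03 -9.99998138e-01]]
```

View pics/scene0.png

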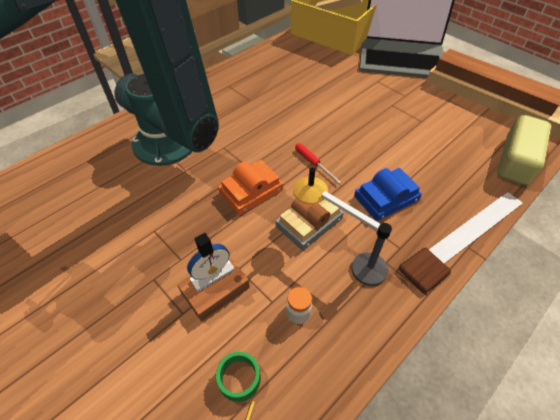

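View pics/top0.png

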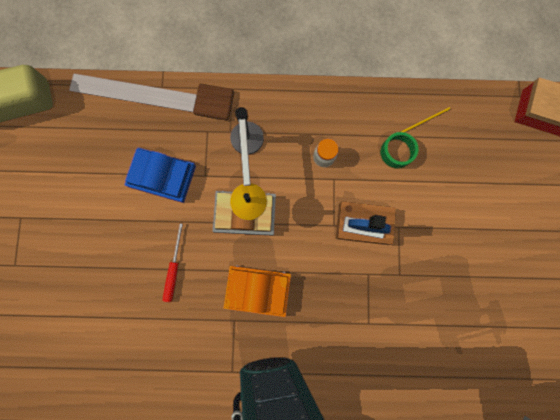

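Scene picture: the candidates for the sprung stud are the pale block in the grey cradle (scene 310,220 / top 244,212), the orange one (250,187 / 258,291) and the blue one (388,192 / 160,175). By the description I choose the pale one, under the yellow lamp head. The gauge on the offcut is at scene (209,262) / top (368,226), and the hinge is at top (241,113). I'll check this in one crop and measure.

```bash
cat > h.py <<'E'
from cell import *
import cv2,numpy as np
def ray(n,u,v):
    c=camera_info(n);T=np.array(c["cam_to_world"]);K=np.array(c["mtx"])
    d=np.linalg.inv(K)@[u,v,1]; d=T[:3,:3]@(d*[1,-1,-1]); return T[:3,3],d/np.linalg.norm(d)
def onz(n,u,v,z):
    o,d=ray(n,u,v); return o+d*(z-o[2])/d[2]
def tri(a,b):
    o1,d1=ray("scene",*a);o2,d2=ray("top",*b)
    s=np.linalg.lstsq(np.c_[d1,-d2],o2-o1,rcond=None)[0];p,q=o1+d1*s[0],o2+d2*s[1]
    return (p+q)/2,np.linalg.norm(p-q)
def proj(n,P):
    c=camera_info(n);T=np.array(c["cam_to_world"]);K=np.array(c["mtx"])
    p=T[:3,:3].T@(np.array(P)-T[:3,3]); p=K@(p*[1,-1,-1]); return p[:2]/p[2]
def shot(n): return cv2.cvtColor(read_camera(n),cv2.COLOR_RGB2BGR)
E
python3 - <<'E'
from h import *
s=cv2.imread("pics/scene0.png");t=cv2.imread("pics/top0.png")
a=cv2.resize(t[95:255,200:400],(800,640),interpolation=cv2.INTER_CUBIC)[:600]
cv2.imwrite("pics/c_top.png",a)
b=s[150:310,175:400];cv2.imwrite("pics/c_scene.png",cv2.resize(b,(800,569),interpolation=cv2.INTER_CUBIC))
E
```

```text
(no output)
```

View pics/c_top.png

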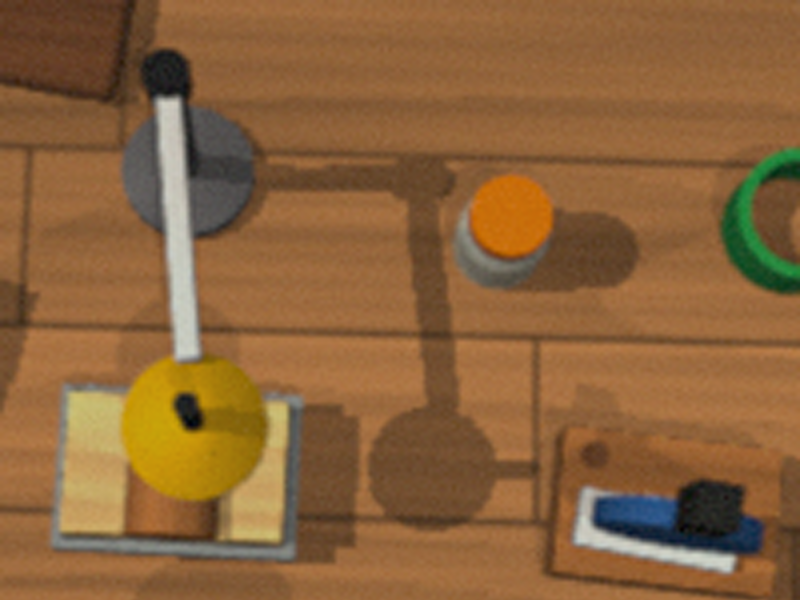

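View pics/c_scene.png

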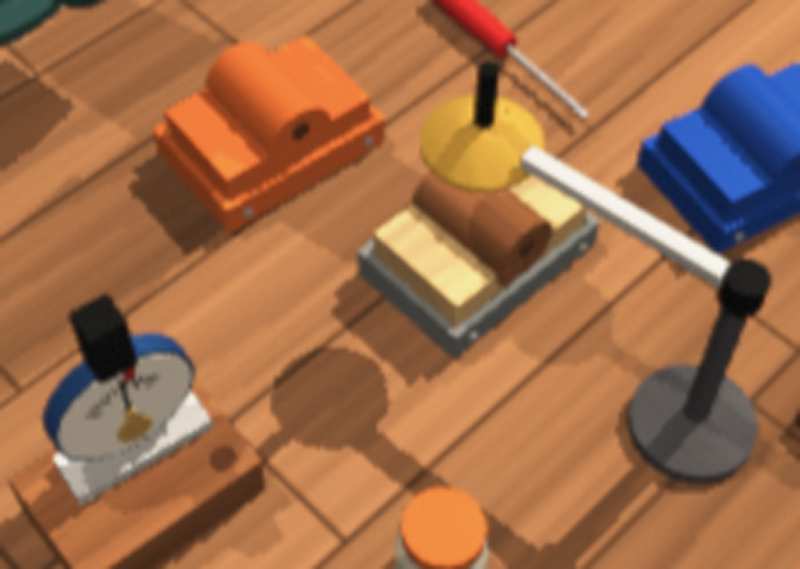

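Run:
```python
from h import *
np.set_printoptions(precision=4,suppress=True)
T=lambda x,y:(200+x/4,95+y/4); S=lambda x,y:(175+x/3.556,150+y/3.556)
print("hub",onz("top",*T(165,70),.187),onz("scene",*S(745,272),.187))
print("pegtop",onz("top",*T(184,400),.235),onz("scene",*S(489,66),.235),"head",onz("top",*T(193,427),.165))
c=[onz("top",*T(*p),.03) for p in((64,385),(302,398),(296,560),(53,549))]
for p in c:print("cradle",p)
print(np.mean(c,0),[np.linalg.norm(c[i]-c[i-1]) for i in range(4)],np.degrees(np.arctan2(*(c[0]-c[1])[:2])))
g=[onz("top",*T(*p),.057) for p in((588,487),(572,545),(735,572))]
for p in g:print("base",p)
print(np.linalg.norm(g[0]-g[1]),np.linalg.norm(g[2]-g[1]),np.degrees(np.arctan2(*(g[1]-g[2])[:2])), "ctr",(g[0]+g[2])/2)
t=cv2.imread("pics/top0.png")
m=(t.max(2)<48).astype(np.uint8);m[:205]=0;m[240:]=0;m[:,:355]=0;m[:,395:]=0
c=max(cv2.findContours(m,0,1)[0],key=cv2.contourArea);r=cv2.minAreaRect(c);print(r)
print("grip top",onz("top",*r[0],.195))
s=cv2.imread("pics/scene0.png")
m=(s.max(2)<48).astype(np.uint8);m[:225]=0;m[270:]=0;m[:,:185]=0;m[:,225:]=0
c=max(cv2.findContours(m,0,1)[0],key=cv2.contourArea);r2=cv2.minAreaRect(c);print(r2)
print(tri(r2[0],r[0]))
print("offcut",[onz("top",*T(*p),.045) for p in((563,428),(547,573),(783,450))])
print("marker",onz("top",327,150,.08),"tape",onz("top",400,149,.045))
print(current_force(),current_torque())
```

```text
hub [0.7588 0.1057 0.187 ] [0.7578 0.1072 0.187 ]
pegtop [0.5616 0.0842 0.235 ] [0.5613 0.0854 0.235 ] head [0.5585 0.0841 0.165 ]
cradle [0.6046 0.1785 0.03  ]
cradle [0.6002 0.0237 0.03  ]
cradle [0.4949 0.0248 0.03  ]
cradle [0.498  0.1804 0.03  ]
[0.5494 0.1018 0.03  ] [np.float64(0.10671103809185452), np.float64(0.15487516155033482), np.float64(0.10526310756388711), np.float64(0.15560951911458593)] 1.6449565385209652
base [ 0.5436 -0.1573  0.057 ]
base [ 0.5069 -0.1473  0.057 ]
base [ 0.4927 -0.249   0.057 ]
0.03805905181301468 0.10267628751110099 7.953157455988247 ctr [ 0.5181 -0.2032  0.057 ]
((376.9459533691406, 222.3243408203125), (15.124707221984863, 13.809514999389648), 9.462321281433105)
grip top [ 0.5164 -0.1965  0.195 ]
((203.8000030517578, 244.90003967285156), (21.187259674072266, 12.965337753295898), 71.56504821777344)
(array([ 0.5185, -0.2002,  0.1788]), np.float64(0.0011467870347952546))
offcut [array([ 0.5826, -0.1436,  0.045 ]), array([ 0.4898, -0.1336,  0.045 ]), array([ 0.5721, -0.2842,  0.045 ])]
marker [ 0.7084 -0.1029  0.08  ] tape [ 0.7268 -0.2983  0.045 ]
[-0.0615  0.2891  1.193 ] [-0.0007  0.0295 -0.0325]
```

The crop confirms it: the pale stud with the brown hump in the grey cradle, lamp head over it. The sizes fit (cradle 106 x 155, peg-to-hinge 198 mm, grip tri height 0.179). Next, the lamp: grip the peg lightly and follow its arc.

```bash
cat >> h.py <<'E'
np.set_printoptions(precision=4,suppress=True)
H=np.array([.758,.106])
def down(ydir):
    y=np.array([*ydir,0.]);y/=np.linalg.norm(y);z=np.array([0,0,-1.]);return np.c_[np.cross(y,z),y,z]
E
python3 - <<'E'
from h import *
def P(a,z,r=.198): return np.array([*(H+r*np.array([-np.cos(a),np.sin(a)])),z])
def R(a): return down(-np.array([np.sin(a),np.cos(a)]))
p=current_eef_pos(); move_linear([p[0],p[1],.36],.3)
a0=-.106
print(ik(P(a0,.3),R(a0)))
move_ptp(P(a0,.3),R(a0)); print(current_q())
move_linear(P(a0,.198),.15); close(6)
print(current_opening(),current_force())
for a in np.arange(a0+.18,1.19,.18):
    move_linear(P(a,.198),.2,R(a))
print(a,current_force(),current_opening(),current_time_s(),current_q())
ungrasp(); move_linear(P(a,.33),.2)
cv2.imwrite("pics/top1.png",shot("top"))
p=current_q(); print(current_time_s())
E
```

```text
[  2.8953   7.3683  65.3024  -0.     107.3293  86.822 ]
[  2.8194   7.3658  65.2961  -0.0156 107.3264  86.8157]
0.15340424316382512 [ 0.7214 -0.3447 -0.3466]Traceback (most recent call last):
  File "<stdin>", line 11, in <module>
cell.Unreachable: the arm cannot follow that straight line within its joint ranges
```

Run:
```python
from h import *
print(current_q(),current_eef_pos(),current_opening(),current_time_s())
d=current_eef_pos()[:2]-H; a0=np.arctan2(d[1],-d[0]);print("a0",a0)
def P(a,z,r=.198): return np.array([*(H+r*np.array([-np.cos(a),np.sin(a)])),z])
def R(a): return down(np.array([np.sin(a),np.cos(a)]))
for a in np.arange(a0,1.2,.18): print(a, ik(P(a,.198),R(a)))
```

```text
[ 15.0901  16.0535  66.5531  -0.0149  97.4609 140.0974] [0.5958 0.2192 0.1979] 0.14793716687185926 6.8
a0 0.6093687673462479
0.6093687673462479 [ 15.0987  15.9797  66.6345  -0.      97.3858 -39.987 ]
0.789368767346248 [ 16.8568  20.0957  61.3943  -0.      98.51   -27.9157]
0.969368767346248 [ 17.9888  24.7303  55.2028  -0.     100.0669 -16.4705]
1.149368767346248 [ 18.5348  29.8109  48.0726  -0.     102.1164  -5.6113]
```

Run:
```python
from h import *
a0=.609
def P(a,z,r=.198): return np.array([*(H+r*np.array([-np.cos(a),np.sin(a)])),z])
def R(a): return down(np.array([np.sin(a),np.cos(a)]))
ungrasp(); move_linear(P(a0,.28),.25)
move_ptp(P(a0,.28),R(a0)); move_linear(P(a0,.198),.25); close(6)
for a in (.79,.97,1.15):
    move_linear(P(a,.198),.2,R(a))
print(current_force(),current_opening(),current_eef_pos(),current_time_s())
ungrasp(); move_linear(P(a,.36),.25)
# toward gauge
g=np.array([.518,-.201]); yaw=-.139; Rg=down([-np.sin(yaw),np.cos(yaw)])
move_ptp([.45,-.0,.36],Rg); 
cv2.imwrite("pics/top1.png",shot("top")); print(current_q(),current_time_s())
```

```text
[ 0.1111  0.4994 -0.4672] 0.14713337902824736 [0.6766 0.2865 0.198 ] 13.8833
[ -7.1825  -6.4415  72.4356   0.0119 114.0569 -89.2321] 17.3833
```

View pics/top1.png

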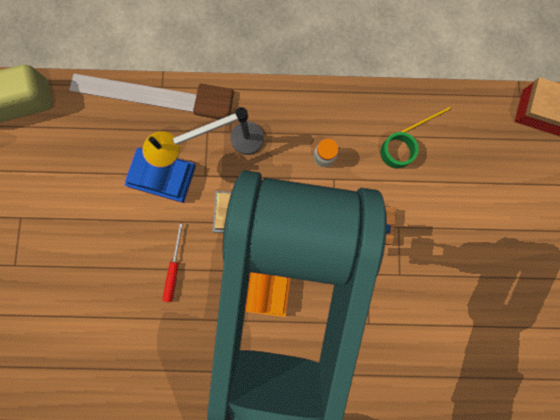

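The lamp is clear: head at top (160,148), about 1.15 rad, with no bystander touched. Next I grasp the gauge, lift it, and show the dial to the scene camera.

Run:
```python
from h import *
g=np.array([.518,-.201]); yaw=-.139; Rg=down([-np.sin(yaw),np.cos(yaw)])
move_ptp([*g,.27],Rg); move_linear([*g,.164],.15)
f0=np.array(current_force()); close(35)
print("open mm",current_opening()*94,current_grip_force(),current_force()-f0)
move_linear([*g,.27],.15); sleep(.3)
print("weight",current_force()-f0,current_opening()*94)
yaw=-.4;Rs=down([-np.sin(yaw),np.cos(yaw)])
for p in([.62,-.25,.5],[.6,-.22,.45],[.58,-.2,.4]):
    if ik(p,Rs) is not None:
        try: move_ptp(p,Rs); print(p); break
        except Unreachable: pass
sleep(1.2)
for i in range(4):
    s=shot("scene"); cv2.imwrite(f"pics/s{i}.png",s)
e=current_eef_pos();R=current_tcp_rot();print(e,R,current_time_s())
c=proj("scene",e+R@[0,0,-.019+.076+.019]);print(c)
c=proj("scene",[e[0],e[1],e[2]-.057]);print(c)
x,y=c.astype(int);cv2.imwrite("pics/dial.png",cv2.resize(s[y-60:y+60,x-60:x+60],None,fx=5,fy=5,interpolation=cv2.INTER_CUBIC));print(x-60,y-60)
```

```text
open mm 25.659764082633338 34.91603493690491 [ 0.6197  0.8775 -0.9851]
weight [-0.3174 -0.3006 -4.8487] 25.42744445349434
[0.6, -0.22, 0.45]
[ 0.6  -0.22  0.45] [[-0.9211  0.3894 -0.    ]
 [ 0.3894  0.9211 -0.    ]
 [ 0.     -0.     -1.    ]] 23.575
[205.4672 217.6469]
[203.587  210.3803]
143 150
```

View pics/dial.png

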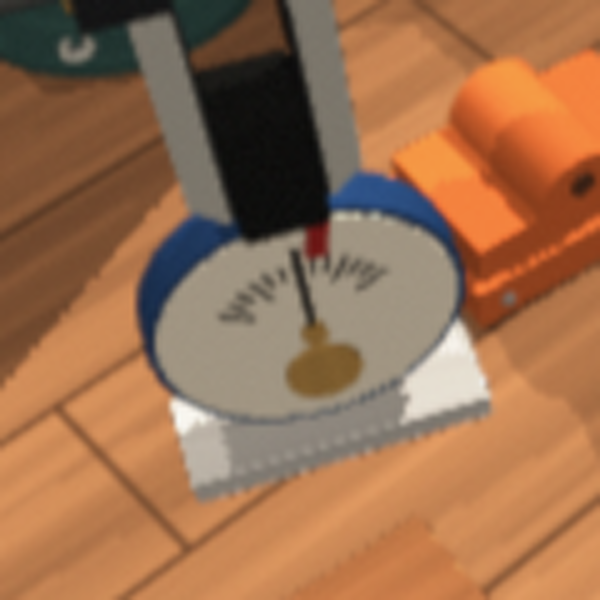

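The dial is in view. Crop positions: needle from pivot (312,322) to tip (295,252), bob (323,370), red mark (317,243) partly behind the grip.

```bash
cat >> h.py <<'E'
def dialpts(px,foot,G,off):
    "pixels (scene) -> gauge (y,z) about pivot, dial plane x=off; G columns gauge axes"
    n=G[:,0];p0=foot+G@[off,0,.062];out=[]
    for u,v in px:
        o,d=ray("scene",u,v);P=o+d*(n@(p0-o))/(n@d);out.append((G.T@(P-p0))[1:]*1000)
    return np.array(out)
def redmask(s):
    b,g,r=[s[...,i].astype(int) for i in range(3)]
    return ((r>100)&(g<60)&(b<70)&(r>2.5*g))
E
python3 - <<'E'
from h import *
e=np.array([.6,-.22,.45]);yaw=-.4
G=np.array([[np.cos(yaw),-np.sin(yaw),0],[np.sin(yaw),np.cos(yaw),0],[0,0,1]])
foot=e-[0,0,.119]
s=np.mean([cv2.imread(f"pics/s{i}.png").astype(float) for i in range(4)],0).astype(np.uint8)
C=lambda x,y:(143+(x+.5)/5-.5,150+(y+.5)/5-.5)
pts=dict(pivot=(312,322),tip=(295,252),bob=(323,370),redBL=(306,257),redBR=(325,260),redTR=(328,228),dialL=(155,315),dialR=(462,275),dialB=(262,421),baseL=(203,500),baseR=(490,410))
D=dialpts([C(*v) for v in pts.values()],foot,G,.007)
for k,d in zip(pts,D): print(k,d)
m=redmask(s)&np.pad(np.ones((120,120),bool),((150,150),(143,297)))
v,u=np.nonzero(m);w=D[0]
q=dialpts(np.c_[u,v],foot,G,.007)-w
sel=(np.hypot(*q.T)<50)&(np.hypot(*q.T)>25);q=q[sel];print(len(q),q.mean(0),"ang",np.arctan2(q.mean(0)[0],q.mean(0)[1]))
print(np.c_[u[sel],v[sel],q,np.arctan2(q[:,0],q[:,1])])
t=D[1]-D[0];b=D[2]-D[0];print("needle",np.arctan2(*t),np.arctan2(*-b))
E
```

```text
pivot [ 0.2925 -0.8198]
tip [ 0.5739 33.337 ]
bob [ -0.1164 -26.1102]
redBL [ 3.318  29.7663]
redBR [ 8.5236 26.0135]
redTR [11.5127 39.6325]
dialL [-43.1288  23.4255]
dialR [48.7384  0.4698]
dialB [-22.9744 -42.9528]
baseL [-49.0356 -76.2024]
baseR [ 51.4961 -76.0112]
15 [ 7.1782 35.7496] ang 0.19815666262167198
[[205.     196.       6.4501  40.6932   0.1572]
 [206.     196.       7.8546  40.0817   0.1935]
 [207.     196.       9.2631  39.4685   0.2305]
 [205.     197.       6.1096  38.545    0.1572]
 [206.     197.       7.5177  37.9287   0.1957]
 [207.     197.       8.9299  37.3106   0.2349]
 [205.     198.       5.7671  36.3842   0.1572]
 [206.     198.       7.1789  35.763    0.1981]
 [207.     198.       8.5947  35.14     0.2399]
 [205.     199.       5.4226  34.2107   0.1572]
 [206.     199.       6.838   33.5845   0.2009]
 [207.     199.       8.2575  32.9566   0.2455]
 [205.     200.       5.076   32.0243   0.1572]
 [206.     200.       6.4952  31.3932   0.204 ]
 [207.     200.       7.9184  30.7602   0.252 ]]
needle 0.008235542795942302 0.016167981831801424
```

Mark at about 0.195 rad: the pivot and base ends cast to where they should be. Now I set the gauge on the hump.

Run:
```python
from h import *
c=np.array([.549,.102]);yaw=-.02;Rp=down([-np.sin(yaw),np.cos(yaw)])
move_ptp([*c,.27],Rp); move_linear([*c,.208],.12); sleep(.4)
f0=np.mean([current_force() for _ in range(5)],0); z=.208
while z>.19:
    z-=.0015; move_linear([*c,z],.03); sleep(.15)
    f=current_force()-f0; print(round(z,4),f)
    if f[2]>4.: break
sleep(.5); print(current_force()-f0,current_torque(),current_time_s(),current_q())
s=shot("scene");t=shot("top");p=proj("scene",[*c,.15]).astype(int);q=proj("top",[*c,.1]).astype(int)
a=s[p[1]-50:p[1]+60,p[0]-65:p[0]+65];b=t[q[1]-55:q[1]+55,q[0]-65:q[0]+65]
cv2.imwrite("pics/place.png",cv2.resize(np.hstack([a,b]),None,fx=3,fy=3,interpolation=cv2.INTER_CUBIC));print(p,q)
```

```text
0.2065 [-0.5193 -0.5705 -0.667 ]
0.205 [-0.2575 -1.3701  0.556 ]
0.2035 [0.541  0.1485 0.4693]
0.202 [-0.0992 -0.3256  0.0991]
0.2005 [0.2701 0.4426 0.1269]
0.199 [ 0.1166 -1.3325  1.8858]
0.1975 [ 0.2967 -0.4461  4.8045]
[-0.3604 -0.1056  4.9226] [ 0.0383 -0.1802  0.0085] 29.3333 [  4.7071   6.1619  78.1584  -0.0004  95.6567 -84.1478]
[311 186] [242 209]
```

View pics/place.png

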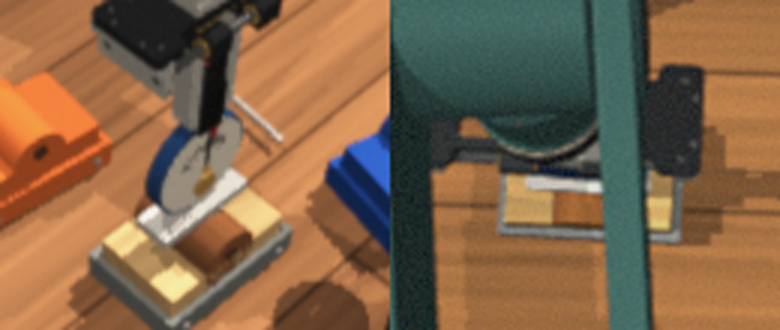

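Run:
```python
from h import *
S=lambda x,y:(311-65+(x+.5)/3-.5,186-50+(y+.5)/3-.5)
T=lambda x,y:(242-65+(x-390+.5)/3-.5,209-55+(y+.5)/3-.5)
for n,p,z in(("base near L edge top-img",(525,190),.092),("right",(598,193),.092)): print(n,onz("top",*T(*p),z))
print("cradle near edge",onz("top",*T(500,234),.03),onz("top",*T(678,241),.03))
for n,p,z in(("base +x,-y corner bottom",(163,243),.080),("base +x,+y",(247,183),.080),("hump end low",(218,278),.06),("crest front",(238,228),.080),("cradle front R",(290,232),.03),("cradle front L",(170,322),.03),("cradle back L",(92,260),.03)): print(n,onz("scene",*S(*p),z))
```

```text
base near L edge top-img [0.5308 0.1521 0.092 ]
right [0.5299 0.0933 0.092 ]
cradle near edge [0.4995 0.1802 0.03  ] [0.4974 0.0283 0.03  ]
base +x,-y corner bottom [0.5605 0.0552 0.08  ]
base +x,+y [0.5662 0.1562 0.08  ]
hump end low [0.6092 0.0735 0.06  ]
crest front [0.5941 0.113  0.08  ]
cradle front R [0.608  0.1755 0.03  ]
cradle front L [0.5992 0.027  0.03  ]
cradle back L [0.5052 0.0242 0.03  ]
```

The base centre casts to (0.548, 0.103), on the hump's middle, with about 4.9 N. Now rock it.

```bash
cat >> h.py <<'E'
from scipy.spatial.transform import Rotation as Ro
C=np.array([.549,.102]);YAW=-.02;ZF=.1975-.119
def pose(th,dz=0):
    R=.03;A=Ro.from_euler('z',YAW).as_matrix();G=A@Ro.from_euler('x',th).as_matrix()
    foot=np.array([*C,ZF+dz])+A@[0,-R*np.sin(th)+R*th*np.cos(th),R*np.cos(th)+R*th*np.sin(th)-R]
    return foot,G,foot+.119*G[:,2],Ro.from_euler('z',YAW).as_matrix()@Ro.from_euler('x',th).as_matrix()@(A.T@down([-np.sin(YAW),np.cos(YAW)]))
E
python3 - <<'E'
from h import *
print(current_force())
for th in np.linspace(0,.195,5)[1:]:
    f,G,p,R=pose(th); move_linear(p,.04,R); print(round(th,3),current_force())
sleep(1.5); print(current_force(),current_torque(),current_opening()*94,current_grip_force(),current_time_s(),current_eef_pos()-p)
for i in range(6): cv2.imwrite(f"pics/r{i}.png",shot("scene"))
s=np.mean([cv2.imread(f"pics/r{i}.png").astype(float) for i in range(6)],0).astype(np.uint8)
q=proj("scene",f+G@[.006,0,.075]).astype(int);a=s[q[1]-30:q[1]+30,q[0]-35:q[0]+35]
cv2.imwrite("pics/rock.png",cv2.resize(a,None,fx=10,fy=10,interpolation=cv2.INTER_CUBIC));print(q)
E
```

```text
[0.8828 0.0606 1.111 ]
0.049 [-0.185   1.301   0.8109]
0.098 [-0.0812  0.4242 -0.1055]
0.146 [-0.6206 -0.2284  0.8425]
0.195 [ 0.5529 -1.8169  1.0266]
[-0.8219 -1.9517 -0.5715] [-0.911  -0.0895 -0.0091] 25.634640294495874 34.92144584655762 32.1 [-0.     -0.0001 -0.    ]
[308 190]
```

View pics/rock.png

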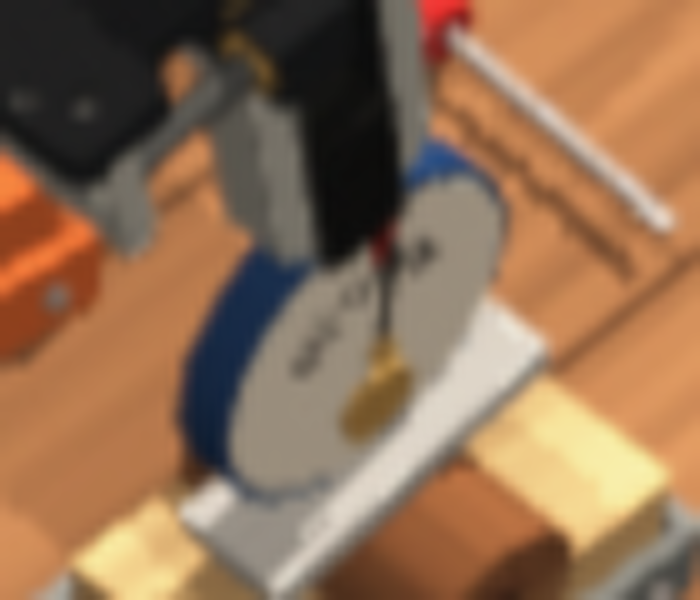

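The gauge is leaning on the hump, and the needle (386,300) runs into the red mark (383,245). I'll quantify the angle and the contact force.

Run:
```python
from h import *
f,G,p,R=pose(.195)
s=np.mean([cv2.imread(f"pics/r{i}.png").astype(float) for i in range(6)],0)
X=lambda x,y:(308-35+(x+.5)/10-.5,190-30+(y+.5)/10-.5)
D=dialpts([X(386,335),X(386,300),X(387,275),X(383,245),X(378,400),X(275,590),X(548,348)],f,G,.007);print(D)
m=s-0;red=(m[...,2]-(m[...,0]+m[...,1])/2)  # redness
x0,y0=273,160
v,u=np.mgrid[y0+20:y0+30,x0+34:x0+44];print(red[y0+20:y0+30,x0+34:x0+44].astype(int));print(m[y0+20:y0+34,x0+34:x0+44].mean(2).astype(int))
F=[]
for _ in range(40): F.append(current_force()); sleep(.02)
print(np.mean(F,0),np.std(F,0),current_time_s())
```

```text
[[  5.6164  -5.5893]
 [  7.0622   8.8384]
 [  8.3848  18.559 ]
 [  8.3347  31.8445]
 [  0.2438 -30.1836]
 [-42.5637 -72.8734]
 [ 60.6574 -78.1182]]
[[ 0  1  0  0  0  3 10 18 20 20]
 [ 1  1  0  1  5 13 16 19 20 20]
 [ 0  0  1  4 19 31 22 20 20 20]
 [ 1  1  4 19 37 35 22 19 18 20]
 [ 0  3 12 38 43 18 18 16 12 16]
 [ 4  9 18 45 37 12 13 14 11 16]
 [13 16 20 32 23 10 14 14 15 19]
 [19 18 18 16  9 11 18 17 19 20]
 [19 17 15 16  9 14 20 20 20 20]
 [16 17 15 18 11 16 20 20 20 20]]
[[ 12  13  13  12  14  24  73 125 138 140]
 [ 13  13  12  13  16  40  96 132 139 140]
 [ 12  13  13  15  26  67 123 136 138 139]
 [ 12  14  20  21  36  79 126 128 120 133]
 [ 14  25  55  43  38  65 111 107  83 111]
 [ 30  64 102  67  42  47  88  97  76 103]
 [ 83 109 125  82  48  50  93  97 104 129]
 [126 126 122  92  55  73 121 115 130 138]
 [127 119 103 107  65  96 131 137 139 140]
 [111 117 103 121  70 108 134 139 139 140]
 [112 118 120 127  73 121 138 140 140 140]
 [133 137 137 123  73 123 138 139 139 140]
 [134 139 137 111  72 124 138 140 140 139]
 [133 139 136 110  82 124 138 139 140 140]]
[-0.3349 -3.1538  0.3869] [0.4382 0.4478 0.4874] 33.0667
```

```bash
cat > an.py <<'E'
from h import *
from scipy.optimize import least_squares
def analyse(s,f,G,off=.006,name=None):
    # rectify dial plane at 8 px/mm into a (y,z) picture, 100x100mm, z up
    sc=6;half=60;N=2*half*sc
    src=np.float32([[-half,half],[half,half],[half,-half],[-half,-half]])
    pix=np.float32([proj("scene",f+G@[off,a/1000,.062+b/1000]) for a,b in src])
    dst=np.float32([[0,0],[N,0],[N,N],[0,N]])-.5
    W=cv2.warpPerspective(s,cv2.getPerspectiveTransform(pix,dst),(N,N),flags=cv2.INTER_CUBIC)
    if name: cv2.imwrite(name,W)
    toy=lambda u,v:((u+.5)/sc-half,half-(v+.5)/sc)
    w=W.astype(int);mx=w.max(2);white=((mx>95)&(w[...,2]-w[...,0]<45)).astype(np.uint8)
    white=cv2.morphologyEx(white,cv2.MORPH_CLOSE,np.ones((25,25)))
    # keep rim against the blue body only: red->blue transition along radial lines in given sector
    return W,toy
E
python3 - <<'E'
from an import *
for i in range(6,14): cv2.imwrite(f"pics/r{i}.png",shot("scene"))
av=lambda k,n:np.mean([cv2.imread(f"pics/{k}{i}.png").astype(float) for i in range(n)],0).astype(np.uint8)
e=np.array([.6,-.22,.45]);G0=Ro.from_euler('z',-.4).as_matrix()
A,_=analyse(av("s",4),e-[0,0,.119],G0); f,G,p,R=pose(.195)
B,_=analyse(av("r",14),f,G)
cv2.imwrite("pics/rect.png",cv2.resize(np.hstack([A,B]),(800,400),interpolation=cv2.INTER_AREA))
cv2.imwrite("pics/A.png",A);cv2.imwrite("pics/B.png",B)
E
```

```text
(no output)
```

View pics/rect.png

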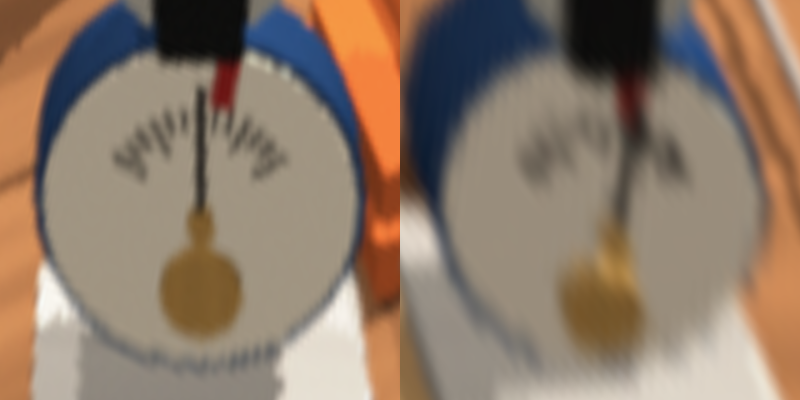

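Rectified dial: at left (upright) the mark points from dial centre (201,205) through (222,108). At right (rocked) the needle runs (602,310) to (632,130), and the mark is at (630,95). The angles are close, so I'll fit the lines.

Run:
```python
from an import *
A=cv2.imread("pics/A.png").astype(float);B=cv2.imread("pics/B.png").astype(float);s=1.8 # view px->full
def needle(W,x0,y0,x1,y1):
    P=[]
    for y in range(int(y0*s),int(y1*s)):
        t=(y/s-y0)/(y1-y0);xc=(x0+t*(x1-x0))*s
        xs=np.arange(int(xc)-18,int(xc)+19);d=np.clip(125-W[y,xs].max(1),0,None)
        if d.sum()>100:P.append((xs@d/d.sum(),y))
    P=np.array(P);k=np.polyfit(P[:,1],P[:,0],1);return np.arctan(-k[0]),len(P)
print("needle A",needle(A,201,140,201,200),needle(A,201,95,201,200));print("needle B",needle(B,631-400,140,619-400,205),needle(B,627-400,165,617-400,210))
def bob(W,x,y,r):
    b=W[...,0];m=(W[...,2]-b>45)&(W[...,2]<200);yy,xx=np.mgrid[:720,:720]
    m&=np.hypot(xx/s-x,yy/s-y)<r;return xx[m].mean()/s,yy[m].mean()/s
print("bob",bob(A,201,292,45),bob(B,203,308,45))
def red(W,x0,x1,y0,y1):
    q=[]
    for y in range(int(y0*s),int(y1*s),4):
        r=np.clip(W[y,int(x0*s):int(x1*s),2]-W[y,int(x0*s):int(x1*s),:2].mean(1)-35,0,None)
        if r.sum()>200: x=np.arange(int(x0*s),int(x1*s));c=x@r/r.sum();q.append((c/s,y/s,np.sqrt((x-c)**2@r/r.sum())*3.46/6))
    return np.array(q)
def circ(W,secs,cx,cy):  # rim radius 40..54mm: drop of max-blue difference white->blue
    P=[]
    for a in np.radians(np.r_[tuple(np.arange(*q,2) for q in secs)]):
        r=np.arange(44,54,.1)*6;u=cx*s+r*np.sin(a);v=cy*s-r*np.cos(a)
        ok=(u>0)&(u<719)&(v>0)&(v<719);g=W[v[ok].astype(int),u[ok].astype(int),2];r=r[ok]
        if len(g)<60: continue
        i=np.argmin(np.diff(cv2.blur(g[:,None],(1,7))[:,0]));P.append((cx*s+r[i]*np.sin(a),cy*s-r[i]*np.cos(a)))
    P=np.array(P);S=least_squares(lambda z:np.hypot(P[:,0]-z[0],P[:,1]-z[1])-z[2],[cx*s,cy*s,48*6],loss='soft_l1',f_scale=4)
    return S.x[:2]/s,S.x[2]/6
for n,W,c in(("A",A,(201,205)),("B",B,(203,208))):
    cc,r=circ(W,[(-95,-30),(35,95),(200,260)],*c);print(n,"centre",cc,"r mm",r)
    q=red(W,c[0]+5,c[0]+60,60,115);q=np.c_[q,np.arctan2(q[:,0]-cc[0],cc[1]-q[:,1])];print(q)
```

```text
needle A (np.float64(-0.001081951861081095), 108) (np.float64(0.0009770595620448618), 189)
needle B (np.float64(0.18794616431484734), 117) (np.float64(0.1903913953311514), 81)
bob (np.float64(200.7438713704847), np.float64(292.2040570711927)) (np.float64(203.233589073621), np.float64(307.719917231126))
A centre [199.9988 199.9535] r mm 46.93915387720606
[[229.2109  64.4444   6.8623   0.2123]
 [228.786   66.6667   6.7039   0.2127]
 [228.5741  68.8889   6.7176   0.2147]
 [228.1657  71.1111   6.7035   0.2152]
 [227.7241  73.3333   6.5508   0.2156]
 [227.194   75.5556   6.4087   0.2152]
 [226.5819  77.7778   6.4259   0.2142]
 [225.9517  80.       6.466    0.2131]
 [225.3341  82.2222   6.5221   0.212 ]
 [224.8179  84.4444   6.5273   0.2116]
 [224.392   86.6667   6.5226   0.2121]
 [224.0217  88.8889   6.5308   0.213 ]
 [223.7051  91.1111   6.5637   0.2145]
 [223.3137  93.3333   6.5728   0.2153]
 [222.9418  95.5556   6.5505   0.2163]
 [222.6867  97.7778   6.4575   0.2185]
 [222.6022 100.       6.3286   0.2224]
 [222.5687 102.2222   6.3289   0.227 ]
 [222.5904 104.4444   6.1693   0.2323]
 [222.8138 106.6667   5.8386   0.2399]
 [223.6179 108.8889   5.19     0.2538]]
B centre [199.0612 198.7817] r mm 46.55047915975604
[[229.3878  91.1111   6.7419   0.2745]
 [228.9038  93.3333   7.0962   0.2758]
 [228.4065  95.5556   7.0977   0.277 ]
 [227.6711  97.7778   6.765    0.276 ]
 [226.6466 100.       6.008    0.2723]
 [225.8345 102.2222   5.1152   0.2705]
 [225.5834 104.4444   4.6928   0.2741]
 [225.4703 106.6667   4.4855   0.2792]
 [225.4592 108.8889   4.1736   0.2856]]
```

The mark is at 0.2135 rad (full 6.5 mm width seen), and the needle now reads 0.189. I'll lean a little further, verify, and hand in if good.

Run:
```python
from an import *
s=1.8;th=.219
f,G,p,R=pose(th); move_linear(p,.03,R); sleep(1.8)
F=[]
for _ in range(20): F.append(current_force()); sleep(.02)
im=np.mean([shot("scene").astype(float) for i in range(12)],0).astype(np.uint8)
W=analyse(im,f,G)[0].astype(float)
x0,y0,x1,y1=231.5,140,217.5,205
P=[]
for y in range(int(y0*s),int(y1*s)):
    xc=(x0+(y/s-y0)/(y1-y0)*(x1-x0))*s;xs=np.arange(int(xc)-18,int(xc)+19);d=np.clip(125-W[y,xs].max(1),0,None)
    if d.sum()>100:P.append((xs@d/d.sum(),y))
P=np.array(P);k=np.polyfit(P[:,1],P[:,0],1)
a=np.arctan(-k[0]);print("needle",a,len(P),"F",np.mean(F,0),current_grip_force(),current_opening(),current_time_s())
if abs(a-.2135)<.025 and -2.5<np.mean(F,0)[2]<8: close_job();print("handed in")
```

```text
needle 0.23383688807491657 117 F [-0.2759  1.2409  0.152 ] 34.917064905166626 0.27524310577424455 36.45
the job is handed in; nothing more can be done
handed in
```

I handed the job in at 36.5 s. The lamp is swung about 1.15 rad to the left, and the gauge is held on the hump with roughly 4 N. The last needle reading was 0.234 rad against the mark at 0.2135, which is inside the 0.045 tolerance; I was not shown the judge's result.

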